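# Hold a near-field probe in the bush of a board scan jig

## Task

Lift the blue-handled probe out of its grey stand and zero it: dip its tip at least halfway down into the open copper screening cup, without touching the cup, and keep it still there for a second. Then lower the rod through the brass-ringed guide hole in the jig's bridge plate without touching the jig, until the tip is midway between the underside of the plate and the green board, and finish still holding the probe there, upright, centred in the hole and motionless. Leave the cup, the solder reel, the white bottle and the screwdriver where they are.

Things in the scene. Friction and masses are not known exactly. Their poses are not given: they have to be found in the camera images.
- probe: Loose probe, about 0.12 kg, upright, rod down in the stand's hole. Square blue handle 22 x 22 mm, 50 mm tall (faces along its x and y); under it a round black collar 34 mm across, 6 mm thick, resting on the stand; under that a round steel rod 8 mm in diameter, 90 mm long, last 12 mm orange. Origin: on the axis at the collar's underside (handle 6 to 56 mm above it); z up along the rod.
- probe_grip (a point): Middle of the probe's handle, on its axis, 31 mm above the collar's underside.
- probe_tip (a point): Lower end of the probe's rod, on its axis, 90 mm below the collar's underside, 121 mm below the middle of the handle.
- stand: Fixed grey block 66 x 66 mm, 100 mm tall (black rubber foot 78 x 78 x 6 mm), with one vertical through hole 18 mm in diameter in the middle, in which the probe stands loosely. Origin at the centre of its underside. The probe's handle is turned up to 0.3 rad from the stand's sides.
- cup: Open round copper cup, loose, about 0.3 kg: 60 mm outer diameter, wall 3 mm (54 mm inside), 50 mm high, floor 5 mm thick, empty. Origin at the centre of its underside.
- cup_rim (a point): Centre of the cup's mouth, at rim height, 50 mm above the cup's underside.
- jig: Fixed jig: black bed 140 x 140 mm, green circuit board 90 x 90 mm (top 20 mm, chips to 22 mm above the table), four 10 mm posts 54 mm from the middle in x and y, carrying an aluminium bridge plate 124 x 124 mm, underside 75 mm, top 85 mm above the table, post nuts to 89 mm. In its middle a vertical guide hole 22 mm in diameter with a brass ring 1.6 mm proud. Origin: centre of the underside, z up.
- jig_bush (a point): Centre of the guide hole's mouth, at the bridge plate's top face, 85 mm above the table.
- jig_read (a point): Reading point: on the guide hole's axis, 37.5 mm below jig_bush, midway between the plate's underside and the board (27.5 mm from each). The probe's tip belongs here at the end.
- reel: Bystander: small solder reel lying flat, black flanges 64 mm across, 34 mm high. Origin at the centre of its underside.
- bottle: Bystander: white plastic bottle with a red cap, 44 mm across, 95 mm tall, standing. Origin at the centre of its underside.
- driver: Bystander: screwdriver with a yellow handle about 0.2 m long, lying on the table to the right of the work, its length roughly along x. Origin near its middle.

How it is judged:
By the outcome, as a careful person would: the job done as asked, in the order asked, and still so for the second after the job is handed in, while the arm keeps its last pose, push and grip.
It also fails if it takes over 61 s, if anything falls off the work surface, if the arm or the gripper's body presses on something with over 40 N, if the wrist force passes 120 N, or if a joint passes its speed limit or range.

## Robot

A 6-joint arm with a two-finger parallel gripper is mounted at the origin on the work surface. World frame = base frame: x ahead of the robot, y to its left, z up, the work surface at z = 0. Lengths are in m, angles in rad, forces in N, time in s.
With the tool pointing down it reaches from about 0.225 to 0.875 m from the base axis. Payload 3.4 kg.
Tool frame: the origin (TCP) lies on the centre line of the jaws, within the pads' length; the fingertips stand 22 mm ahead of it and the grasp point (between the pads) lies 3 mm ahead of it; z points along the fingers, y is the line along which they close (so a half turn about z gives the same grasp; the last joint's range is limited). The gripper opens to 85 mm and grips with 20 to 120 N. Pads are 22 mm wide; open, the fingers measure 114 mm over their backs; the gripper's body (76 mm by 85 mm) begins 54 mm behind the grasp point. The pads swing forward as they close: fully open they stand 13 mm farther back than shut.
Start: joints at [1.219, 0.276, 1.505, -0, 1.361, -0.121], TCP at [0.132, 0.56, 0.253] pointing down, gripper open.
Joint ranges: [-2.89, 2.89], [-0.75, 2.08], [0.22, 2.7], [-1.18, 4.32], [0.11, 2.71], [-2.7, 2.7]. Speed limits (rad/s): [2.57, 2.57, 3.14, 3.14, 3.14, 3.14].

## Interface

Orientations are given as a unit quaternion [w, x, y, z].
In Python, from rig import manip gives the robot as it stands.
- The arm moves only by the shell command python3 steer.py 'ROWS' [OPENING] [FORCE]. ROWS is rows parted by semicolons, their numbers by spaces, 1 to 5 of them, each of 4 numbers: dx, dy, dz in m, then a turn about the tool's z in rad; each row shifts and turns the commanded pose from where the row before left it, along the tool's axes as they then stand; what a row does not reach is not made up. A row lasts 1/12 s, in which the tool goes at most 0.0417 m and 0.125 rad, less where a joint would pass 70% of its speed; a pose out of reach is approached as far as the arm can. OPENING is the finger opening in m, set as the command begins (- or left out keeps the last). The fingers move at their own pace and stop on an object; FORCE is the grip in N (left out, the last holds). Time passes only in rows, so rows that do not move let the fingers close. It prints the time, the measured TCP pose, the force, the opening and the grip force at its end.
- manip.get_state(): the state, without advancing time (a new reading comes with each control period).
- manip.get_image(name): name is "side" or "top" or "wrist"; returns a dict with "img" (420x560x3 uint8, red, green, blue), "camera_matrix" (3x3 intrinsics, pixels), "T" (4x4, takes a point from camera to world coordinates); the wrist camera has in their place "hand_eye" (4x4, takes a point from camera to tool coordinates, whose origin is the TCP and whose axes are the flange's). Camera axes: x right, y down, z forward; pixel columns grow to the right and rows downward; lengths in m; the calibration is good to about 2 mm. The wrist camera is an equidistant fisheye: a pixel r from the principal point sees the ray r / f radians off the axis. A picture is of the moment at which its call begins: read the wrist's pose just before it. There is no depth.
- manip.sign_off(): hands the job in; it is judged then, once.
The state is a dict: "clock": time; "qpos": joint angles; "qd": joint speeds; "effort": joint torques, N m; "position": TCP position; "ee_rot": TCP orientation; "contact_force": force on the tool from outside, world axes, zero at the start; "moment": the same for the moment, N m; "width": finger opening in m; "gripper_force": force on a finger pad.
Only numpy, scipy, OpenCV 4.12 (cv2) and the standard library are available. Lean on these libraries where they do the work, as an engineer would, in place of code of your own. Each camera call takes 0.05 s, during which the arm holds its last target. There are 200 camera calls.

## Working session

There is one attempt and no reset: what is moved stays moved. The work goes in short steps, Python scripts to look and compute and a shell command to move; the robot and the scene stay as the last step left them, time stands still between calls to the robot, and variables do not carry over. Pictures are saved under pics/ and viewed, at most 10 in all, crops included, and the job is handed in when it is done.

```bash
ls; mkdir -p pics; python3 - <<'E'
from rig import manip
import cv2
s=manip.get_state(); print({k:(v if not hasattr(v,'tolist') else v.tolist()) for k,v in s.items()})
for n in("side","top","wrist"):
    d=manip.get_image(n); cv2.imwrite(f"pics/{n}0.png",d["img"][:,:,::-1]); print(n,{k:v for k,v in d.items() if k!="img"})
E
```

```text
pics
rig.py
steer.py
{'clock': 0.0, 'qpos': [1.2190121344574176, 0.2766370946395271, 1.506168885427795, -1.8159754103069306e-05, 1.3607169532996894, -0.12103288845830915], 'qd': [0.001086956564607489, 0.0017265640038680115, -0.0003149661068426313, 0.0012190461635036448, 0.000841113904994638, -0.0006566604549909075], 'effort': [0.0008403122592426371, -41.678452491760254, -24.580010175704956, 2.1235790086393536e-05, 0.011312416463624686, 1.0588172472125734e-05], 'position': [0.13136105831326453, 0.5592724627952343, 0.2524014373791447], 'ee_rot': [-0.00021741639911458774, 0.11511790792540694, 0.9933513656815176, -0.0009403742079578406], 'contact_force': [-1.239809846994192, -0.2738174497895023, -0.6044102407065844], 'moment': [-0.05337575354954457, 0.02765625520954385, -0.01827803166784912], 'gripper_force': 0.0, 'width': 0.08587381900362576}
side {'camera_matrix': array([[417.26614125,   0.        , 279.80873671],
       [  0.        , 417.26614125, 215.52222966],
       [  0.        ,   0.        ,   1.        ]]), 'T': array([[-0.73953242, -0.48389594,  0.46790653,  0.11412549],
    
[... 441 characters left out ...]
3 , -0.01498641, -0.03320178, -0.07316154],
       [ 0.03494929, -0.137454  , -0.98989138,  1.10573828],
       [ 0.        ,  0.        ,  0.        ,  1.        ]])}
wrist {'camera_matrix': array([[325.1922621 ,   0.        , 280.42545156],
       [  0.        , 325.1922621 , 208.58717531],
       [  0.        ,   0.        ,   1.        ]]), 'hand_eye': array([[ 3.80316381e-04, -9.60018038e-01, -2.79937891e-01,
         7.14237392e-02],
       [ 9.99999646e-01,  5.75376669e-04, -6.14621100e-04,
         5.74316082e-04],
       [ 7.51117074e-04, -2.79937558e-01,  9.60017916e-01,
        -1.20728064e-01],
       [ 0.00000000e+00,  0.00000000e+00,  0.00000000e+00,
         1.00000000e+00]])}
```

View pics/top0.png

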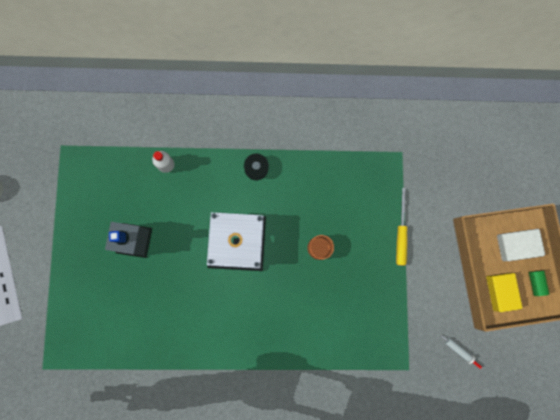

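View pics/side0.png

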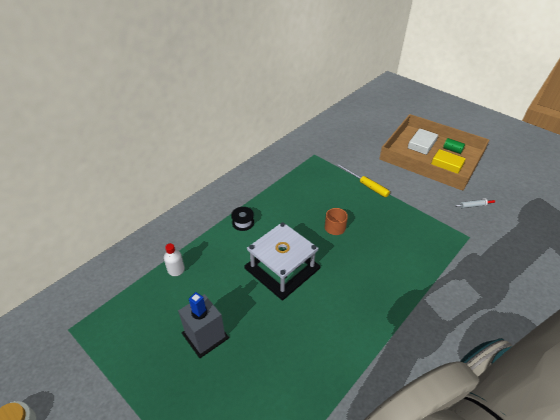

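The top view shows the handle at about (118,237), the stand at (128,239), the brass ring at (235,240), the cup at (321,247), the reel at (256,167), the bottle at (163,161) and the driver at (403,230). The side view shows the handle at (198,305), the ring at (283,247) and the cup at (337,221).

```bash
cat > h.py <<'E'
import numpy as np, cv2
from rig import manip
from scipy.spatial.transform import Rotation as R
def quat(q): return R.from_quat([q[1],q[2],q[3],q[0]]).as_matrix()
def shot(n):
    s=manip.get_state(); d=manip.get_image(n); K=d["camera_matrix"]
    if n=="wrist":
        W=np.eye(4); W[:3,:3]=quat(s["ee_rot"]); W[:3,3]=s["position"]; T=W@d["hand_eye"]
    else: T=d["T"]
    return d["img"],K,T,n=="wrist"
def rays(uv,K,T,fish):
    uv=np.atleast_2d(uv).astype(float); a=(uv-K[:2,2])/K[0,0]
    if fish:
        r=np.linalg.norm(a,axis=1,keepdims=True)+1e-12; d=np.c_[a/r*np.sin(r),np.cos(r)]
    else: d=np.c_[a,np.ones(len(a))]
    return d@T[:3,:3].T
def onz(uv,z,K,T,fish):
    d=rays(uv,K,T,fish); return T[:3,3]+d*((z-T[2,3])/d[:,2])[:,None]
def proj(P,K,T,fish):
    p=(np.atleast_2d(P)-T[:3,3])@T[:3,:3]
    if fish:
        r=np.linalg.norm(p[:,:2],axis=1,keepdims=True); t=np.arctan2(r,p[:,2:]); a=p[:,:2]/(r+1e-12)*t
    else: a=p[:,:2]/p[:,2:]
    return a*K[0,0]+K[:2,2]
def mask(img,lo,hi):
    m=cv2.inRange(cv2.cvtColor(img,cv2.COLOR_RGB2HSV),np.array(lo),np.array(hi))
    n,l,st,c=cv2.connectedComponentsWithStats(m); i=1+np.argsort(-st[1:,4])[:3]
    return [(l==k,st[k],c[k]) for k in i]
E
python3 - <<'E'
from h import *
for n in("top","side"):
    c=shot(n); img=c[0]; h=c[1:]
    print(n)
    for nm,lo,hi,z in(("blue",(105,150,60),(130,255,255),.137),("orange",(3,110,60),(25,255,255),.05)):
        for m,st,cc in mask(img,lo,hi): print(nm,st,cc.round(1),onz(cc,z,*h).round(4), onz(cc,.085,*h).round(4))
    print("ring",proj([0.5,0.05,0.085],*h))
E
```

```text
top
blue [109 231  17  12 111] [118.3 236.7] [[0.5547 0.2424 0.137 ]] [[0.5583 0.2593 0.085 ]]
orange [ 454  205  106  126 8280] [509.2 265.7] [[ 0.5011 -0.6918  0.05  ]] [[ 0.5006 -0.6713  0.085 ]]
orange [308 235  26  25 502] [320.6 247. ] [[ 0.5417 -0.222   0.05  ]] [[ 0.5399 -0.217   0.085 ]]
orange [229 233  13  14  66] [234.9 240.2] [[ 0.5558 -0.0116  0.05  ]] [[ 0.5535 -0.0137  0.085 ]]
ring [[207.14570147 262.69469336]]
side
blue [189 292  17  25 251] [197.3 305. ] [[0.5476 0.2482 0.137 ]] [[0.5782 0.2318 0.085 ]]
orange [ 380  115  109   75 3712] [433.5 151.4] [[ 0.4808 -0.6723  0.05  ]] [[ 0.4652 -0.6232  0.085 ]]
orange [ 523   60   37   74 1459] [546.7 104. ] [[ 0.3089 -1.2304  0.05  ]] [[ 0.3006 -1.1576  0.085 ]]
orange [325 208  23  27 515] [335.6 220.9] [[ 0.5267 -0.205   0.05  ]] [[ 0.5092 -0.1758  0.085 ]]
ring [[279.99003582 274.7204115 ]]
```

View pics/wrist0.png

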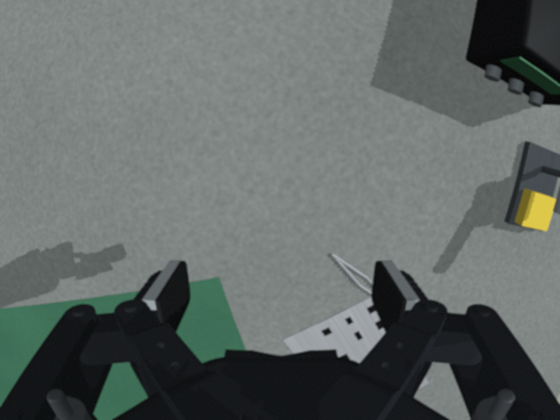

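The wrist view shows only the gripper and the floor near the base, with nothing in the way. I'm moving over the probe at (0.555, 0.243).

```bash
python3 steer.py '-0.02 -0.009 -0.001 0;-0.032 -0.014 -0.001 0;-0.032 -0.014 -0.001 0;-0.032 -0.014 -0.001 0;-0.032 -0.014 -0.001 0'; python3 steer.py '-0.032 -0.014 -0.001 0;-0.032 -0.014 -0.001 0;-0.032 -0.014 -0.001 0;-0.032 -0.014 -0.001 0;-0.032 -0.014 -0.001 0'; python3 steer.py '-0.032 -0.014 -0.001 0;-0.032 -0.014 -0.001 0;-0.032 -0.014 -0.001 0;-0.032 -0.014 0 0;-0.02 -0.008 0 0'; python3 steer.py '0 0 0 0;0 0 0 0;0 0 0 0'
python3 - <<'E'
from h import *
img,*h=shot("wrist"); cv2.imwrite("pics/w1.png",img[:,:,::-1])
for m,st,cc in mask(img,(105,150,40),(130,255,255)): print(st,cc.round(1),onz(cc,.156,*h).round(4))
E
```

```text
clock: 0.67
position: [0.2616, 0.4616, 0.2583]
ee_rot: [0.0, 0.115, 0.993, -0.0]
contact_force: [0.2, 1.4, -0.4]
width: 0.0852
gripper_force: 0.0
clock: 1.08
position: [0.4016, 0.3567, 0.2634]
ee_rot: [0.0, 0.115, 0.993, 0.0]
contact_force: [0.3, -0.3, -0.3]
width: 0.0855
gripper_force: 0.0
clock: 1.5
position: [0.5326, 0.2593, 0.2661]
ee_rot: [0.001, 0.116, 0.993, -0.0]
contact_force: [-0.7, 0.3, -0.3]
width: 0.0853
gripper_force: 0.0
clock: 1.75
position: [0.5293, 0.262, 0.266]
ee_rot: [-0.001, 0.115, 0.993, 0.0]
contact_force: [-0.5, 0.0, -0.1]
width: 0.0852
gripper_force: 0.0
[251 214  34  50 983] [268.5 235. ] [[0.5434 0.2498 0.156 ]]
```

View pics/w1.png

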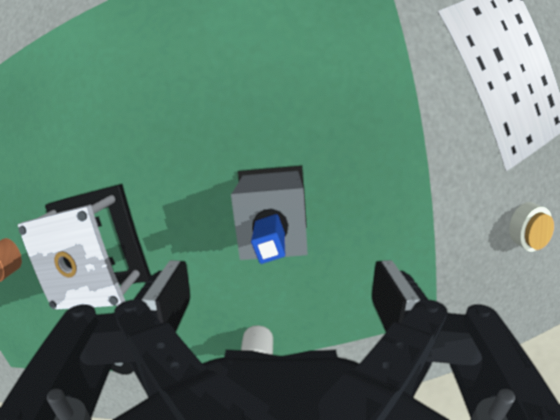

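The wrist view shows the handle top, a white square, at about (267,249), the stand around (269,220) and the ring at (66,264). Next I'll measure the handle's top face.

```bash
python3 - <<'E'
from h import *
img,*h=shot("wrist")
cv2.imwrite("pics/w1c.png",cv2.resize(img[180:290,220:330,::-1],None,fx=5,fy=5,interpolation=cv2.INTER_CUBIC))
def rect(m,z):
    p=np.argwhere(m)[:,::-1]; P=onz(p,z,*h)[:,:2]; r=cv2.minAreaRect((P*1000).astype(np.float32)); return r
sub=np.zeros(img.shape[:2],bool); sub[225:275,240:300]=1
for v in (150,200): 
    m=(img.min(2)>v)&sub; print("white",v,m.sum(),rect(m,.156))
hsv=cv2.cvtColor(img,cv2.COLOR_RGB2HSV)
for v in(110,140,170,200): m=(((hsv[...,0]>105)&(hsv[...,0]<130)&(hsv[...,1]>60)&(hsv[...,2]>v))|(img.min(2)>150))&sub; print(v,m.sum(),rect(m,.156))
E
```

```text
white 150 252 ((554.7191162109375, 246.2546844482422), (12.905715942382812, 12.802155494689941), 6.7104411125183105)
white 200 220 ((554.8123168945312, 246.29998779296875), (12.07146167755127, 11.863788604736328), 6.68625020980835)
110 1106 ((550.2464599609375, 247.38587951660156), (26.382719039916992, 31.845163345336914), 80.01519775390625)
140 842 ((550.8635864257812, 248.44190979003906), (26.390472412109375, 26.29816246032715), 5.527048587799072)
170 662 ((553.7520751953125, 246.9706268310547), (20.70092010498047, 21.006088256835938), 5.744291305541992)
200 560 ((553.6637573242188, 246.99624633789062), (18.97339630126953, 19.318748474121094), 5.695282936096191)
```

View pics/w1c.png

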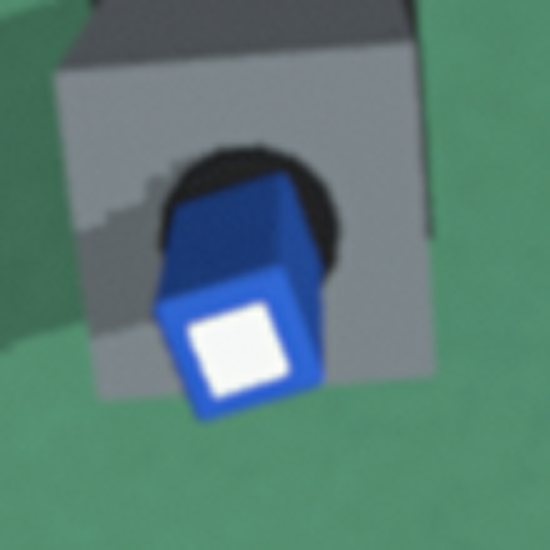

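White label centre is at (0.5545, 0.2465), and the handle is turned about 6.3° in yaw. I need to shift (-0.028, -0.0093) in tool axes and turn -0.34.

```bash
python3 steer.py '-0.028 -0.0093 0 0;0 0 0 -0.113;0 0 0 -0.113;0 0 0 -0.113;0 0 0 0' 0.06 40; python3 steer.py '0 0 0.02 0;0 0 0.02 0;0 0 0 0;0 0 0 0'
python3 - <<'E'
from h import *
s=manip.get_state(); M=quat(s["ee_rot"]); print(M.round(4), s["position"],s["qpos"])
img,*h=shot("wrist"); cv2.imwrite("pics/w2.png",img[:,:,::-1])
for m,st,cc in mask(img,(0,0,185),(180,60,255)):
    P=onz(np.argwhere(m)[:,::-1],.156,*h)[:,:2]; print(st,cc,cv2.minAreaRect((P*1000).astype(np.float32)))
    p=onz(cc,.156,*h)[0]; print(M.T@(p-s["position"]))
E
```

```text
clock: 2.27
position: [0.5541, 0.2472, 0.2665]
ee_rot: [-0.0, -0.056, 0.998, 0.0]
contact_force: [-0.3, -0.3, -0.0]
width: 0.0604
gripper_force: 0.0
clock: 2.6
position: [0.5538, 0.2467, 0.2257]
ee_rot: [-0.001, -0.054, 0.999, -0.0]
contact_force: [-1.0, 0.1, -0.2]
width: 0.0602
gripper_force: 0.0
[[-9.942e-01 -1.073e-01 -2.300e-03]
 [-1.073e-01  9.942e-01 -6.000e-04]
 [ 2.400e-03 -3.000e-04 -1.000e+00]] [0.5538466  0.24672236 0.22571191] [ 3.04274318e-01  3.39844811e-01  1.47985822e+00  1.68989672e-04
  1.32429686e+00 -1.37406533e+00]
[   0  117   80  128 8171] [ 38.97552319 175.737731  ] ((534.7862548828125, 60.09785461425781), (88.09712982177734, 91.60912322998047), 86.98095703125)
[ 0.04064146 -0.17610737  0.06986394]
[ 479   55   81  183 7900] [533.58050633 138.33620253] ((473.5204162597656, 419.9275817871094), (136.33538818359375, 87.679931640625), 14.862621307373047)
[0.06924538 0.1854034  0.06982034]
[ 461   98   53  100 1698] [484.63074205 144.07361602] ((481.82696533203125, 380.41241455078125), (64.69686889648438, 44.46173858642578), 54.43743133544922)
[0.06088645 0.13757441 0.06981517]
```

View pics/w2.png

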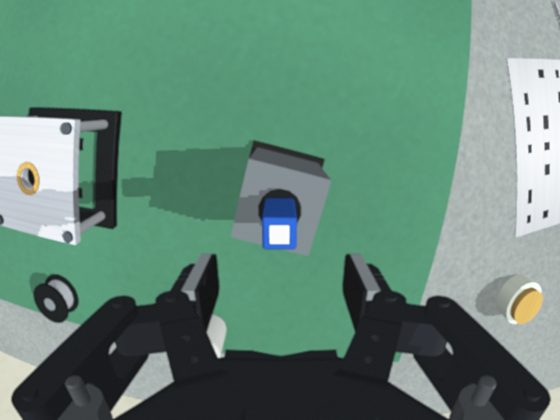

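The handle is square to the jaws, with its white label at (279,235). I'm measuring that in tool axes, then going down.

```bash
cat >> h.py <<'E'
def white(z,box):
    s=manip.get_state(); M=quat(s["ee_rot"]); img,*h=shot("wrist"); m=np.zeros(img.shape[:2],bool); y0,y1,x0,x1=box
    m[y0:y1,x0:x1]=img[y0:y1,x0:x1].min(2)>150
    c=np.argwhere(m)[:,::-1].mean(0); p=onz(c,z,*h)[0]; print("white",m.sum(),c,p.round(4),"tool",(M.T@(p-s["position"])).round(4))
    return img,h
E
python3 -c "
from h import *
white(.156,(215,250,262,298))"
python3 steer.py '0 0 0.02 0;0 0 0.02 0;0 0 0.01 0;0 0 0 0;0 0 0 0'
python3 -c "
from h import *
img,h=white(.156,(210,330,255,305)); cv2.imwrite('pics/w3.png',img[:,:,::-1])"
```

```text
white 396 [278.97474747 231.97727273] [0.5547 0.2465 0.156 ] tool [ 0.0001 -0.0004  0.0708]
clock: 3.12
position: [0.5554, 0.2465, 0.1769]
ee_rot: [0.0, -0.054, 0.999, 0.0]
contact_force: [-0.5, -0.2, -0.4]
width: 0.06
gripper_force: 0.0
white 575 [279.08695652 266.89565217] [0.5548 0.2463 0.156 ] tool [ 0.0006 -0.0001  0.0209]
```

```bash
python3 steer.py '0 0 0.02 0;0 0 0.015 0;0 0 0.008 0;0 0 0 0;0 0 0 0'; python3 steer.py '0 0 0 0;0 0 0 0;0 0 0 0;0 0 0 0;0 0 0 0' 0 60;python3 steer.py '0 0 0 0;0 0 0 0;0 0 0 0;0 0 0 0;0 0 0 0'
python3 -c "
from h import *
img,h=white(.156,(250,420,230,330)); cv2.imwrite('pics/w4.png',img[:,:,::-1])"
```

```text
clock: 3.58
position: [0.5556, 0.2465, 0.1341]
ee_rot: [0.001, -0.054, 0.999, 0.0]
contact_force: [-0.4, -0.1, -0.2]
width: 0.0602
gripper_force: 0.0
clock: 4.0
position: [0.5558, 0.2465, 0.1344]
ee_rot: [0.001, -0.054, 0.999, 0.0]
contact_force: [-0.1, -0.4, 3.8]
width: 0.0216
gripper_force: 59.0
clock: 4.42
position: [0.5558, 0.2465, 0.1344]
ee_rot: [0.001, -0.054, 0.999, 0.0]
contact_force: [-0.6, -0.1, 5.9]
width: 0.0212
gripper_force: 59.1
white 950 [280.44210526 315.63684211] [0.5542 0.2468 0.156 ] tool [ 0.0015  0.0005 -0.0216]
```

```bash
python3 steer.py '0 0 -0.005 0;0 0 -0.015 0;0 0 -0.02 0;0 0 -0.02 0;0 0 -0.02 0'; python3 steer.py '0 0 -0.02 0;0 0 -0.02 0;0 0 -0.015 0;0 0 -0.005 0;0 0 0 0'; python3 steer.py '0 0 0 0;0 0 0 0;0 0 0 0;0 0 0 0'
python3 - <<'E'
from h import *
s=manip.get_state(); p=s["position"]; M=quat(s["ee_rot"]); print(p,M.round(4))
white(p[2]+.0216,(250,420,230,330))
a=[]
for n in("side","top","wrist"):
    img,*h=shot(n); t=proj(p-[0,0,.124],*h)[0]; g=proj(p-[0,0,.003],*h)[0]; print(n,"tip",t,"grip",g)
    if n=="wrist":c=img
    u,v=((t+g)/2).astype(int); u=np.clip(u,50,510);v=np.clip(v,50,370)
    a.append(cv2.resize(img[v-50:v+50,u-50:u+50],None,fx=4,fy=4,interpolation=cv2.INTER_CUBIC)); print(u-50,v-50)
cv2.imwrite("pics/lift.png",np.hstack([a[0],a[1]])[:,:,::-1])
E
```

```text
clock: 4.88
position: [0.5543, 0.2461, 0.2134]
ee_rot: [-0.001, -0.054, 0.999, -0.0]
contact_force: [0.5, 0.7, -1.5]
width: 0.0213
gripper_force: 58.6
clock: 5.3
position: [0.5554, 0.2465, 0.2744]
ee_rot: [0.001, -0.054, 0.999, 0.0]
contact_force: [-0.0, 0.7, -1.8]
width: 0.0214
gripper_force: 58.6
clock: 5.63
position: [0.5546, 0.2461, 0.272]
ee_rot: [-0.001, -0.054, 0.999, -0.0]
contact_force: [-0.6, -0.5, -0.8]
width: 0.0215
gripper_force: 58.6
[0.55460664 0.2461357  0.27204973] [[-9.942e-01 -1.080e-01 -2.200e-03]
 [-1.080e-01  9.942e-01 -6.000e-04]
 [ 2.300e-03 -4.000e-04 -1.000e+00]]
white 1777 [279.47552054 330.02813731] [0.5598 0.2469 0.2936] tool [-0.0052  0.0002 -0.0216]
side tip [195.13113604 299.33090649] grip [185.84727932 262.37143539]
140 230
top tip [114.91754728 236.34445658] grip [ 93.94775815 231.70668871]
54 184
wrist tip [279.74058052 207.96061114] grip [279.09136756 284.78780716]
229 196
```

View pics/lift.png

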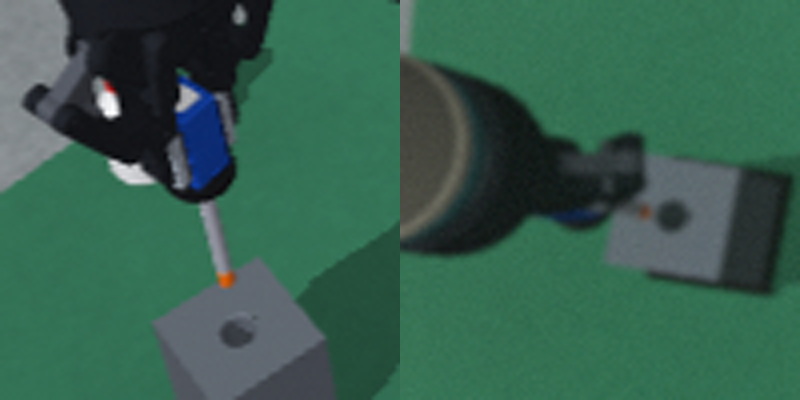

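The lift worked: the side view shows the rod clear of the stand, upright, with its orange tip at about (196.5,301.5), within about 2 px of the predicted position. Next I'll measure the tip, cup and ring.

```bash
cat >> h.py <<'E'
def orange(n,P,w=14,save=None):
    img,*h=shot(n); u=proj(P,*h)[0]; x,y=u.round().astype(int); hsv=cv2.cvtColor(img,cv2.COLOR_RGB2HSV)
    m=np.zeros(img.shape[:2],bool); sl=np.s_[max(0,y-w):y+w,max(0,x-w):x+w]
    m[sl]=((hsv[...,0]<22)&(hsv[...,1]>130)&(hsv[...,2]>80))[sl]
    if save: cv2.imwrite(save,img[:,:,::-1])
    q=np.argwhere(m)[:,::-1]; return (q.mean(0) if len(q) else None),len(q),u,h
def tri(obs):
    A=np.zeros((3,3));b=np.zeros(3)
    for c,h in obs:
        d=rays(c,*h)[0]; d/=np.linalg.norm(d); Q=np.eye(3)-np.outer(d,d); A+=Q; b+=Q@h[1][:3,3]
    return np.linalg.solve(A,b)
E
python3 - <<'E'
from h import *
s=manip.get_state(); p=s["position"]; M=quat(s["ee_rot"]); P=p-[0,0,.118]
ob=[]
for n,w in(("side",12),("top",9),("wrist",30)):
    c,k,u,h=orange(n,P,w); print(n,c,k,u); ob.append((c,h))
print("side+top",tri(ob[:2])-P,"side+wrist",tri(ob[::2])-P,"all",tri(ob)-P)
# ring and cup from wrist & side & top
for n in("side","top"):
    img,*h=shot(n)
    hsv=cv2.cvtColor(img,cv2.COLOR_RGB2HSV)
    for nm,Q,w,z in(("ring",[.5535,-.0137,.0866],14,.0866),("cup",[.535,-.21,.03],24,.05)):
        x,y=proj(Q,*h)[0].round().astype(int); m=np.zeros(img.shape[:2],np.uint8)
        sl=np.s_[y-w:y+w,x-w:x+w]; m[sl]=((hsv[...,0]<26)&(hsv[...,1]>100)&(hsv[...,2]>50))[sl]
        cs=max(cv2.findContours(m,cv2.RETR_EXTERNAL,cv2.CHAIN_APPROX_NONE)[0],key=cv2.contourArea)
        e=cv2.fitEllipse(cs); print(n,nm,m.sum(),np.round(e[0],1),np.round(e[1],1),onz(e[0],z,*h).round(4))
E
```

```text
side [195.66666667 299.08333333] 12 [194.48819913 297.35011251]
top None 0 [113.82410918 235.93628877]
wrist [280.5        204.54545455] 22 [279.71345787 210.56862895]
side+top [nan nan nan] side+wrist [-0.00415109  0.00031986 -0.00166508] all [nan nan nan]
side ring 64 [282.1 247. ] [10.2 12.6] [[ 0.5517 -0.0145  0.0866]]
side cup 517 [335.6 220.8] [22.3 27.7] [[ 0.5268 -0.2052  0.05  ]]
top ring 77 [234.8 239.5] [12.1 13.1] [[ 0.5551 -0.0135  0.0866]]
top cup 508 [320.6 247. ] [23.7 25.5] [[ 0.5416 -0.2219  0.05  ]]
```

```bash
python3 steer.py '0.001 -0.008 0 0;0.002 -0.018 0 0;0.0034 -0.026 0 0;0.0034 -0.026 0 0;0.0034 -0.026 0 0'; python3 steer.py '0.0034 -0.026 0 0;0.0034 -0.026 0 0;0.0034 -0.026 0 0;0.0034 -0.026 0 0;0.0034 -0.026 0 0'; python3 steer.py '0.0034 -0.026 0 0;0.0034 -0.026 0 0;0.0034 -0.026 0 0;0.0034 -0.026 0 0;0.0034 -0.026 0 0'; python3 steer.py '0.0034 -0.026 0 0;0.0034 -0.026 0 0;0.003 -0.016 0 0;0.001 -0.006 0 0;0 0 0 0';python3 steer.py '0 0 0 0;0 0 0 0;0 0 0 0'
python3 - <<'E'
from h import *
s=manip.get_state(); p=s["position"]; M=quat(s["ee_rot"]); P=p-[0,0,.118]
for n in("side","wrist","top"):
    c,k,u,h=orange(n,P,14,f"pics/cup_{n}.png"); print(n,c,k,u)
a=cv2.imread("pics/cup_wrist.png"); b=cv2.imread("pics/cup_side.png")
u=u=[int(v) for v in proj(P,*shot("side")[1:])[0]]; print(u)
b=b[u[1]-60:u[1]+60,u[0]-40:u[0]+40]; print(b.shape)
cv2.imwrite("pics/cup.png",np.hstack([a[:,100:460],cv2.resize(b,(280,420))]))
E
```

```text
clock: 6.5
position: [0.5529, 0.14, 0.2734]
ee_rot: [0.0, -0.054, 0.999, -0.0]
contact_force: [1.3, -0.6, -1.9]
width: 0.0215
gripper_force: 58.8
clock: 6.92
position: [0.5499, 0.0086, 0.2735]
ee_rot: [0.0, -0.054, 0.999, -0.0]
contact_force: [0.1, 0.3, -2.4]
width: 0.0216
gripper_force: 58.8
clock: 7.33
position: [0.5468, -0.1225, 0.2735]
ee_rot: [0.0, -0.054, 0.999, -0.0]
contact_force: [0.3, 0.1, -0.5]
width: 0.0216
gripper_force: 58.8
clock: 7.75
position: [0.5443, -0.197, 0.2731]
ee_rot: [-0.0, -0.053, 0.999, -0.0]
contact_force: [-0.7, -0.5, -1.3]
width: 0.0214
gripper_force: 58.8
clock: 8.0
position: [0.5447, -0.1942, 0.2734]
ee_rot: [0.0, -0.055, 0.998, 0.0]
contact_force: [0.5, 0.4, -0.7]
width: 0.0212
gripper_force: 58.8
side [332.5        192.28571429] 14 [331.57061468 191.1893301 ]
wrist [278.25       203.53571429] 28 [279.79494487 210.62811283]
top [316.57377049 253.67213115] 61 [314.73980377 243.12220277]
[331, 191]
(120, 80, 3)
```

View pics/cup.png

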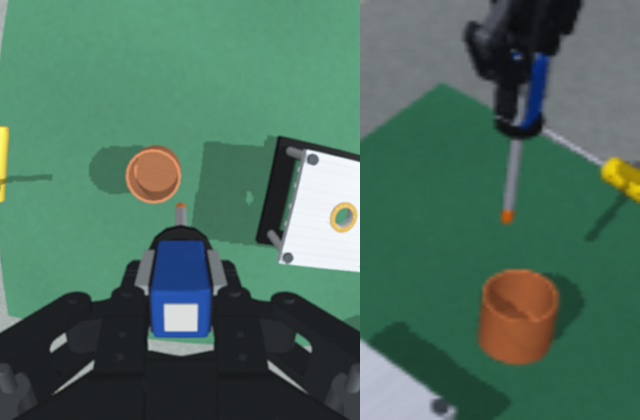

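The wrist view shows the cup mouth at about (253,175) and the orange tip at (281,206). The cup is still to the tool's -y, and the rod hangs straight.

```bash
cat >> h.py <<'E'
def ell(n,Q,w,z,smin=100,vmin=50):
    img,*h=shot(n); hsv=cv2.cvtColor(img,cv2.COLOR_RGB2HSV); x,y=proj(Q,*h)[0].round().astype(int)
    m=np.zeros(img.shape[:2],np.uint8); sl=np.s_[max(0,y-w):y+w,max(0,x-w):x+w]; m[sl]=((hsv[...,0]<28)&(hsv[...,1]>smin)&(hsv[...,2]>vmin))[sl]
    cs=max(cv2.findContours(m,cv2.RETR_EXTERNAL,cv2.CHAIN_APPROX_NONE)[0],key=cv2.contourArea)[:,0,:].astype(float)
    P=onz(cs,z,*h)[:,:2]; (cx,cy),r=cv2.minEnclosingCircle((P*1000).astype(np.float32)); e=cv2.fitEllipse((P*1000).astype(np.float32))
    return np.array([cx,cy])/1000,r,np.array(e[0])/1000,e[1]
E
python3 - <<'E'
from h import *
s=manip.get_state(); p=s["position"]; M=quat(s["ee_rot"]); P=p-[0,0,.118]
c,k,u,hw=orange("wrist",P,14); t=onz(c,P[2],*hw)[0]; print("tip wrist",t,"rel tool",M.T@(t-p))
c,k,u,hs=orange("side",P,12); t2=onz(c,P[2],*hs)[0]; print("tip side",t2, "rel",M.T@(t2-p))
print("cup wrist",ell("wrist",[.541,-.222,.05],42,.05)); print("cup top",ell("top",[.54,-.222,.05],24,.05))
E
```

```text
tip wrist [ 0.53931281 -0.19641006  0.15539325] rel tool [ 0.00567334 -0.00116931  0.11799875]
tip side [ 0.53988163 -0.19277503  0.15539325] rel [0.00471142 0.002382   0.11799937]
cup wrist (array([ 0.53864172, -0.22358658]), 31.76658058166504, array([ 0.5390343 , -0.22390393]), (57.82367706298828, 62.4522590637207))
cup top (array([ 0.52082361, -0.2179944 ]), 19.968965530395508, array([ 0.5231778 , -0.21507851]), (19.564210891723633, 40.67644500732422))
```

```bash
python3 steer.py '0.002 -0.015 0 0;0.002 -0.0146 0 0;0 0 0.01 0;0 0 0.02 0;0 0 0.02 0';  python3 steer.py '0 0 0.015 0;0 0 0.01 0;0 0 0 0;0 0 0 0;0 0 0 0'
cat > m.py <<'E'
from h import *
import sys
s=manip.get_state(); p=s["position"]; M=quat(s["ee_rot"]); P=p-[0.005,0,.118]; print(p.round(4))
ob=[]
for n,w in(("wrist",14),("side",10),("top",8)):
    c,k,u,h=orange(n,P,w,f"pics/m_{n}{sys.argv[1]}.png"); print(n,c,k,u)
    if k: t=onz(c,P[2],*h)[0]; print("  tip",t.round(4),"rel",(M.T@(t-p)).round(4)); ob.append((c,h))
print("tri",[(tri(o)-p).round(4) for o in (ob,ob[:2])])
E
python3 m.py a; python3 -c "
from h import *
print('cup',ell('wrist',[.539,-.224,.05],50,.05))"
```

```text
clock: 8.82
position: [0.5441, -0.2267, 0.2227]
ee_rot: [0.001, -0.053, 0.999, -0.0]
contact_force: [0.0, 1.0, -0.9]
width: 0.0212
gripper_force: 59.0
clock: 9.23
position: [0.5445, -0.2258, 0.1991]
ee_rot: [0.001, -0.054, 0.999, -0.0]
contact_force: [1.0, 0.7, -1.0]
width: 0.0216
gripper_force: 58.9
[ 0.5445 -0.2258  0.1991]
wrist [280.5203125 201.5390625] 640 [280.63044446 204.21216452]
  tip [ 0.5374 -0.2261  0.0811] rel [0.0073 0.0006 0.118 ]
side [336.53246753 212.25324675] 154 [337.61627164 206.58667738]
  tip [ 0.5286 -0.2064  0.0811] rel [0.0139 0.0211 0.118 ]
top [329. 254.] 1 [324.01634512 247.2681802 ]
  tip [ 0.5237 -0.2377  0.0811] rel [ 0.0222 -0.0094  0.118 ]
tri [array([-0.0096, -0.004 , -0.1348]), array([-2.500e-03, -1.000e-04, -1.405e-01])]
cup (array([ 0.53869409, -0.22438852]), 32.4977912902832, array([ 0.53702313, -0.22468422]), (58.70652389526367, 60.361637115478516))
```

The colour reading is contaminated by the copper behind the tip. Even so, tip and cup centre agree within about 2 mm against 23 mm of clearance, so I'm dipping.

```bash
python3 steer.py '0 0.0015 0.012 0;0 0 0.015 0;0 0 0.015 0;0 0 0.012 0;0 0 0.005 0'; for i in 1 2 3 4; do python3 steer.py '0 0 0 0;0 0 0 0;0 0 0 0;0 0 0 0;0 0 0 0' | sed -n '1,2p;4p'; done
python3 -c "
from h import *
a,*h=shot('side'); x,y=proj([.54,-.224,.08],*h)[0].astype(int); a=a[y-50:y+50,x-50:x+50]
b,*_=shot('wrist'); cv2.imwrite('pics/dip.png',np.hstack([cv2.resize(a,(400,400),interpolation=2),cv2.resize(b[80:360,140:420],(400,400))])[:,:,::-1])"
```

```text
clock: 9.85
position: [0.5431, -0.2233, 0.1381]
ee_rot: [-0.001, -0.054, 0.999, 0.001]
contact_force: [-0.2, -0.3, -1.1]
width: 0.0211
gripper_force: 58.9
clock: 10.27
position: [0.5442, -0.224, 0.1402]
contact_force: [-0.4, 0.8, -1.8]
clock: 10.68
position: [0.5438, -0.2237, 0.1393]
contact_force: [0.1, 0.3, -0.8]
clock: 11.1
position: [0.5438, -0.2237, 0.1392]
contact_force: [0.1, -0.0, -1.4]
clock: 11.52
position: [0.5438, -0.2238, 0.1393]
contact_force: [0.0, 0.1, -0.7]
```

View pics/dip.png

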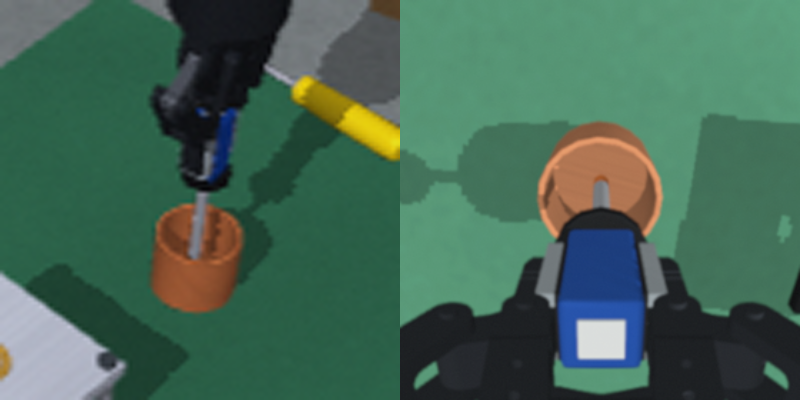

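The dip looks good: the tip is centred in the cup, well below the rim and off the floor. I'll hold a bit longer, then lift out and go over the jig.

```bash
Z='0 0 0 0;0 0 0 0;0 0 0 0;0 0 0 0;0 0 0 0'; python3 steer.py '0 0 0 0;0 0 0 0;0 0 0 0;0 0 0 0;0 0 0 0' | sed -n '1,2p'; python3 steer.py '0 0 0 0;0 0 0 0;0 0 0 0;0 0 0 0;0 0 0 0' | sed -n '1,2p'
python3 steer.py '0 0 -0.01 0;0 0 -0.02 0;0 0 -0.02 0;0 0 -0.02 0;0 0 -0.02 0'| sed -n '1,2p;4p'; python3 steer.py '0 0 -0.02 0;0 0 -0.015 0;0 0 -0.01 0;0 0 0 0;0 0 0 0'| sed -n '1,2p;4p'
python3 steer.py '-0.002 0.01 0 0;-0.0036 0.02 0 0;-0.0036 0.02 0 0;-0.0036 0.02 0 0;-0.0036 0.02 0 0'| sed -n '1,2p;4p'; python3 steer.py '-0.0036 0.02 0 0;-0.0036 0.02 0 0;-0.0036 0.02 0 0;-0.0036 0.02 0 0;-0.0036 0.02 0 0'| sed -n '1,2p;4p'; python3 steer.py '-0.002 0.012 0 0;-0.001 0.005 0 0;0 0 0 0;0 0 0 0;0 0 0 0'| sed -n '1,2p;4p'; python3 steer.py '0 0 0 0;0 0 0 0;0 0 0 0'| sed -n '1,2p;4p'
python3 m.py b; python3 -c "
from h import *
for n in('wrist','side','top'):print(n,ell(n,[.555,-.014,.0866],26 if n=='wrist' else 14,.0866))"
```

```text
clock: 12.03
position: [0.5438, -0.2238, 0.1393]
clock: 12.45
position: [0.5438, -0.2238, 0.1393]
clock: 12.87
position: [0.5438, -0.2238, 0.231]
contact_force: [0.9, -0.4, -1.4]
clock: 13.28
position: [0.5438, -0.2238, 0.2746]
contact_force: [0.2, -0.5, -0.8]
clock: 13.7
position: [0.5495, -0.1307, 0.2726]
contact_force: [0.6, 0.4, -2.1]
clock: 14.12
position: [0.5564, -0.0292, 0.2727]
contact_force: [-0.2, -0.2, -0.8]
clock: 14.53
position: [0.5585, -0.0148, 0.274]
contact_force: [-0.5, 0.5, -0.8]
clock: 14.78
position: [0.5586, -0.0147, 0.2743]
contact_force: [-0.0, -0.7, -1.5]
[ 0.5586 -0.0147  0.2743]
wrist [280.48484848 197.81818182] 132 [280.50401789 204.42191117]
  tip [ 0.5484 -0.0153  0.1563] rel [0.0102 0.0005 0.118 ]
side [281.125 227.875] 8 [281.82649486 227.25362916]
  tip [ 0.5535 -0.0121  0.1563] rel [0.0048 0.0031 0.118 ]
top None 0 [233.53684061 238.0516933 ]
tri [array([-0.0071,  0.0007, -0.1195]), array([-0.0071,  0.0007, -0.1195])]
wrist (array([ 0.55576282, -0.01403325]), 19.108198165893555, array([ 0.55427258, -0.01404031]), (31.7141170501709, 35.64948272705078))
side (array([ 0.55111804, -0.0152191 ]), 17.1760196685791, array([ 0.55182825, -0.01460586]), (30.844079971313477, 32.793758392333984))Traceback (most recent call last):
  File "<string>", line 3, in <module>
    for n in('wrist','side','top'):print(n,ell(n,[.555,-.014,.0866],26 if n=='wrist' else 14,.0866))
                                           ~~~^^^^^^^^^^^^^^^^^^^^^^^^^^^^^^^^^^^^^^^^^^^^^^^^^^^^^
  File "h.py", line 48, in ell
    cs=max(cv2.findContours(m,cv2.RETR_EXTERNAL,cv2.CHAIN_APPROX_NONE)[0],key=cv2.contourArea)[:,0,:].astype(float)
       ~~~^^^^^^^^^^^^^^^^^^^^^^^^^^^^^^^^^^^^^^^^^^^^^^^^^^^^^^^^^^^^^^^^^^^^^^^^^^^^^^^^^^^^
ValueError: max() iterable argument is empty
```

```bash
python3 - <<'E'
from h import *
d=manip.get_image("wrist"); K=d["camera_matrix"]; he=d["hand_eye"]
def T(p,q): W=np.eye(4); q=np.array(q,float); W[:3,:3]=quat(q/np.linalg.norm(q)); W[:3,3]=p; return W@he
s=manip.get_state()
for f,p,q in(("cup_wrist",[.5447,-.1942,.2734],[0,-.0545,.9985,0]),("w1",[.5293,.262,.266],[-.0005,.115,.993,0]),("w2",[.55385,.24672,.22571],[-.0007,-.0538,.9985,-.0008]),("m_wristb",s["position"],s["ee_rot"])):
    img=cv2.imread(f"pics/{f}.png"); hsv=cv2.cvtColor(img,cv2.COLOR_BGR2HSV); h=(K,T(p,q),True)
    x,y=proj([.555,-.014,.0866],*h)[0].round().astype(int); w=26; sl=np.s_[max(0,y-w):y+w,max(0,x-w):x+w]
    H=hsv[sl]; ok=(H[...,1]>90)&(H[...,2]>60)&(H[...,0]<35); print(f,(x,y),"hues",np.bincount(H[...,0][ok],minlength=36)[:36])
    m=np.zeros(img.shape[:2],np.uint8); m[sl]=ok&(H[...,0]>13)
    n,l,st,c=cv2.connectedComponentsWithStats(m); k=1+st[1:,4].argmax()
    q=np.argwhere(m)[:,::-1]; 
    cs=max(cv2.findContours(m,cv2.RETR_EXTERNAL,cv2.CHAIN_APPROX_NONE)[0],key=cv2.contourArea)[:,0,:].astype(float)
    P=onz(cs,.0866,*h)[:,:2]*1000; e=cv2.fitEllipse(P.astype(np.float32)); print("  ",st[k],e)
img=cv2.imread("pics/m_wristb.png"); hsv=cv2.cvtColor(img,cv2.COLOR_BGR2HSV)
m=np.zeros(img.shape[:2],bool); m[170:225,262:300]=((hsv[...,0]<=11)&(hsv[...,1]>120)&(hsv[...,2]>80))[170:225,262:300]
q=np.argwhere(m)[:,::-1]; print("tip px",len(q),q.mean(0),q.min(0),q.max(0))
h=(K,T(s["position"],s["ee_rot"]),True); print(onz(q.mean(0),s["position"][2]-.118,*h)-s["position"])
E
```

```text
cup_wrist (np.int64(444), np.int64(219)) hues [  0   0   0   0   0   0   0   0   0   0   0   0   0   0   0   0   0   0
   4  25  63 174  39   4   3   2   2   0   0   0   0   0   0   0   0   0]
   [431 203  26  29 316] ((553.1276245117188, -14.619025230407715), (32.14913558959961, 32.648284912109375), 138.054443359375)
w1 (np.int64(65), np.int64(265)) hues [  0   0   0   0   0   0   0   0   0   0   0   0   0   0   0   0   0   0
   2  78 140   0   0   0   0   0   0   0   0   0   0   0   0   0   0   0]
   [ 55 252  21  25 220] ((553.7691650390625, -13.176727294921875), (32.02599334716797, 32.515846252441406), 41.69666290283203)
w2 (np.int64(27), np.int64(179)) hues [  0   0   0   0   0   0   0   0   0   0   0   0   0   0   0   0   0   0
   7  66 136  83  23   2   0   0   0   0   0   0   0   0   0   0   0   0]
   [ 17 162  22  33 317] ((553.7431640625, -13.851716995239258), (32.345542907714844, 33.103050231933594), 88.02220153808594)
m_wristb (np.int64(280), np.int64(187)) hues [  0   0   0   0   0   0   0   0   1   8   5   5   3   1   4   0   0   0
   8  60 258 146  32   2   0   0   0   0   0   0   0   0   0   0   0   0]
   [264 168  35  36 510] ((553.5076293945312, -13.409725189208984), (32.590274810791016, 33.52884292602539), 92.8023452758789)
tip px 13 [280.53846154 205.23076923] [277 204] [284 206]
[[-4.3644594e-03  1.1235180e-04 -1.1800000e-01]]
```

The ring centre reads (0.5535, -0.0138) from four wrist views, with a consistent 32 mm outer diameter. The apparent tip offset is mostly the camera-facing rod surface, about 3 mm, which leaves the axis at roughly -1.4 mm in x from the TCP. I'm aligning and lowering to just above the mouth.

```bash
python3 steer.py '0.0036 0.0013 0 0;0 0 0.01 0;0 0 0.018 0;0 0 0.012 0;0 0 0.005 0'| sed -n '1,2p;4p'; python3 steer.py '0 0 0 0;0 0 0 0;0 0 0 0;0 0 0 0;0 0 0 0'| sed -n '1,3p'
python3 - <<'E'
from h import *
s=manip.get_state(); p=s["position"]; M=quat(s["ee_rot"]); print(p.round(4),M[:,2].round(4))
img,h=white(p[2]+.0216,(295,335,255,305))
def org(n,box):
    img,*h=shot(n); hsv=cv2.cvtColor(img,cv2.COLOR_RGB2HSV); y0,y1,x0,x1=box; m=np.zeros(img.shape[:2],bool)
    m[y0:y1,x0:x1]=((hsv[...,0]<=13)&(hsv[...,1]>120)&(hsv[...,2]>80))[y0:y1,x0:x1]
    q=np.argwhere(m)[:,::-1]; print(n,len(q),q.mean(0),q.min(0),q.max(0),(onz(q.mean(0),p[2]-.118,*h)-p).round(4)); return img,h
wi,hw=org("wrist",(180,225,262,300))
u=proj(p-[.002,0,.118],*shot("side")[1:])[0].astype(int); print(u)
si,hs=org("side",(u[1]-9,u[1]+9,u[0]-8,u[0]+8))
a=cv2.resize(wi[150:350,180:380],(400,400),interpolation=2); b=cv2.resize(si[u[1]-50:u[1]+50,u[0]-50:u[0]+50],(400,400),interpolation=2)
cv2.imwrite("pics/jig.png",np.hstack([a,b])[:,:,::-1])
E
```

```text
clock: 15.55
position: [0.5533, -0.0128, 0.2268]
contact_force: [-0.4, 0.1, -1.9]
clock: 15.97
position: [0.5553, -0.0131, 0.2301]
ee_rot: [0.001, -0.054, 0.999, -0.0]
[ 0.5553 -0.0131  0.2301] [ 1.6e-03 -1.0e-04 -1.0e+00]
white 885 [280.36949153 316.84971751] [ 0.5542 -0.0127  0.2517] tool [ 0.001   0.0005 -0.0216]
wrist 23 [280.47826087 204.91304348] [276 203] [285 207] [[-0.0046  0.     -0.118 ]]
[281 240]
side 9 [282. 241.] [281 240] [283 242] [[-0.0051  0.0009 -0.118 ]]
```

Tip and label readings agree from both cameras: the axis is about 0.8 mm off the hole's centre, with no slip in the grip. I'll make that small correction and lower 58 mm.

```bash
python3 steer.py '0.0005 -0.0007 0.008 0;0 0 0.008 0;0 0 0.008 0;0 0 0 0;0 0 0 0'| sed -n '1,4p'; python3 steer.py '0 0 0.008 0;0 0 0.01 0;0 0 0.01 0;0 0 0.006 0;0 0 0 0'| sed -n '1,4p'; python3 steer.py '0 0 0 0;0 0 0 0;0 0 0 0;0 0 0 0;0 0 0 0'| sed -n '1,4p'; python3 steer.py '0 0 0 0;0 0 0 0;0 0 0 0;0 0 0 0;0 0 0 0'
python3 - <<'E'
from h import *
s=manip.get_state(); p=s["position"]; print(p.round(4),"jq",np.abs(s["qd"]).max())
wi,*hw=shot("wrist"); si,*hs=shot("side")
print("wrist ring/axis px",proj([.5535,-.0138,.0866],*hw),proj(p-[.0014,0,p[2]-.0866],*hw))
u=proj([.5535,-.0138,.07],*hs)[0].astype(int); print(u,"read",proj([.5535,-.0138,.0475],*hs))
a=cv2.resize(wi[120:340,170:390],(400,400),interpolation=2); b=cv2.resize(si[u[1]-40:u[1]+40,u[0]-40:u[0]+40],(400,400),interpolation=2)
cv2.imwrite("pics/fin.png",np.hstack([a,b])[:,:,::-1])
E
```

```text
clock: 16.58
position: [0.5538, -0.0137, 0.2041]
ee_rot: [-0.001, -0.054, 0.999, 0.0]
contact_force: [1.1, -0.5, -0.1]
clock: 17.0
position: [0.5531, -0.0136, 0.1691]
ee_rot: [-0.002, -0.054, 0.999, 0.0]
contact_force: [-0.3, 0.1, -1.9]
clock: 17.42
position: [0.5547, -0.0138, 0.1717]
ee_rot: [0.0, -0.054, 0.999, -0.0]
contact_force: [0.2, -0.1, -1.5]
clock: 17.83
position: [0.5544, -0.0138, 0.1713]
ee_rot: [0.0, -0.054, 0.999, 0.0]
contact_force: [0.5, 0.2, -1.1]
width: 0.0214
gripper_force: 59.0
[ 0.5544 -0.0138  0.1713] jq 0.0019156759559014885
wrist ring/axis px [[279.78548299 223.60154349]] [[279.89243151 222.95485357]]
[281 251] read [[281.23458981 256.76470256]]
```

View pics/fin.png

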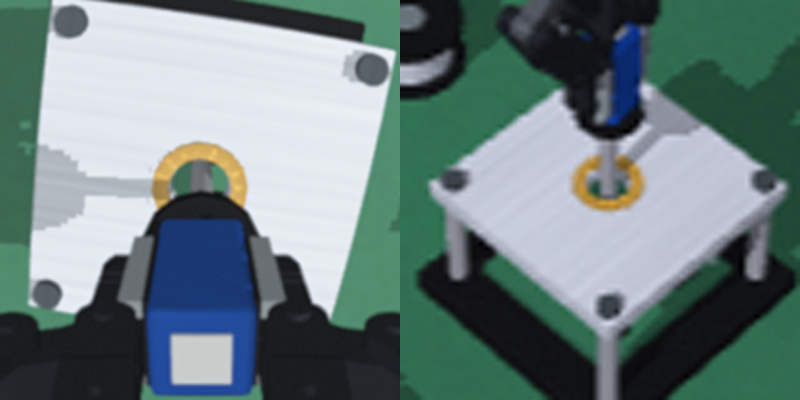

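The final view shows the rod centred in the brass ring, with the ring centre at about (608,182) and the rod at about (606,185) in the right-hand side-view crop. The arm is still, forces are near zero, and the tip is at about z = 0.047. I'm handing in.

```bash
python3 steer.py '0 0 0 0;0 0 0 0;0 0 0 0;0 0 0 0;0 0 0 0'| sed -n '1,4p'; python3 -c "
from rig import manip
print(manip.sign_off())"
```

```text
clock: 18.35
position: [0.5545, -0.0138, 0.1713]
ee_rot: [0.0, -0.054, 0.999, 0.0]
contact_force: [0.3, -0.4, -1.0]
the job is handed in; nothing more can be done
None
```

I zeroed the probe in the copper cup (more than a second, with no sign of contact) and handed it in at 18.4 s, held still and upright in the guide hole, centred within about 1 mm, with the tip at the reading height by my estimate (z ≈ 0.047 m, hidden under the plate); the hand-in returned no verdict.

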